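# Pump the glue-drawer clamp onto the trim block and hold it

## Robot

A 6-joint arm with a two-finger parallel gripper is mounted at the origin on the work surface. World frame = base frame: x ahead of the robot, y to its left, z up, the work surface at z = 0. Lengths are in m, angles in rad, forces in N, time in s.
With the tool pointing down it reaches from about 0.35 to 0.775 m from the base axis. Payload 7.3 kg.
Tool frame: the origin (TCP) lies at the very end of the fingers, on their centre line; the grasp point (between the pads) lies 19 mm behind it (robot.hold_point_z is the distance from the TCP to the grasp point, in m); y points along the fingers, z is the direction in which the jaws open and shut, and the axes are right-handed (so a half turn about y gives the same grasp; the last joint's range is limited). The gripper opens to 92 mm and grips with 3 to 60 N. Pads are 19 mm wide; open, the fingers measure 130 mm over their backs; the gripper's body (75 mm by 190 mm) begins 47 mm behind the grasp point.
Start: joints at [1.185, 0.342, 1.524, -0, 1.275, -0.146], TCP at [0.125, 0.51, 0.227] pointing down, gripper open.
Joint ranges: [-2.53, 2.53], [-0.77, 2.02], [0.04, 2.7], [-1, 4.14], [0.28, 2.66], [-3.11, 3.11]. Speed limits (rad/s): [2.57, 2.57, 3.14, 3.14, 3.14, 3.14].

## Interface

Orientations are given as [roll, pitch, yaw] about the fixed x, y, z axes, in that order (R = Rz(yaw) Ry(pitch) Rx(roll)).
In Python, from cell import robot gives the robot as it stands.
- The arm moves only by the shell command python3 -m crank 'ROWS' [OPENING] [FORCE]. ROWS is a JSON object of lists of equal length, an entry for each row: "xyz": the shift along the tool's x, y, z in cm, a list of three; "roll": the turn about the tool's y in degrees. A call has 1 to 20 rows; each row shifts and turns the commanded pose from where the row before left it, along the tool's axes as they then stand; what a row does not reach is not made up. A row lasts 1/10 s, in which the tool goes at most 50 mm and 8.59 degrees, less where a joint would pass 70% of its speed; a pose out of reach is approached as far as the arm can. A call is refused whole if a number of a shift passes 5 or a number of a turn 8.59, either way. A call with a gripper value outside its range is refused whole. OPENING is the gripper command: -1 is fully open, 1 is shut, values between are in proportion, set as the call begins (- or left out, the last holds). The fingers move at their own pace and stop on an object; FORCE is the grip in N (left out, the last holds). Time passes only in rows, so rows that do not move let the fingers close. It gives the time, the measured TCP pose, the force and the opening at its end, in the units of the state.
- robot.observe(): the state, without advancing time (a new reading comes with each control period).
- robot.read_camera(name): name is "scene" or "top" or "wrist"; returns the picture (400x640x3 uint8, red, green, blue); there is no depth.
- robot.calibration(name): a dict with "intrinsics" (3x3 intrinsics, pixels), "pose" (4x4, takes a point from camera to world coordinates). Camera axes: x right, y down, z forward; pixel columns grow to the right and rows downward; lengths in m; the calibration is good to about 2 mm. A picture is of the moment at which its call begins: read the wrist's pose just before it. calibration takes no time and is no camera call; for the wrist camera it gives the pose at the moment of the call.
- robot.hand_in(): hands the job in, once; it reports no verdict.
The state is a dict: "time": time; "qpos": joint angles; "qvel": joint speeds; "joint_efforts": joint torques, N m; "tool_pos": TCP position; "tool_rot": TCP orientation; "contact_force": force on the tool from outside, world axes, zero at the start; "torque": the same for the moment, N m; "opening": finger opening in m.
Only numpy, scipy, OpenCV 4.12 (cv2) and the standard library are available. Lean on these libraries where they do the work, as an engineer would, in place of code of your own. Each camera call takes 0.05 s, during which the arm holds its last target.

## Task

Pull the blue cabinet's glue drawer fully open by its handle, then take the red grip post of the clamp's trigger in the gripper and pump it until the clamp's sprung rubber pad presses on the trim block with its yellow stem pushed about halfway into the steel sleeve; never press the stem in all the way, as that crushes the block, and drive the pad with the trigger only, not by pushing the ram or the block. The clamp has no lock, so finish while still gripping the trigger post and holding that squeeze, with the drawer left open and the tape, pen cup, glue bottle, roller and mouse left alone.

Things in the scene. Friction and masses are not known exactly. Their poses are not given: they have to be found in the camera images.
- cabinet: Low blue cabinet, 250 deep x 440 wide x 135 high, fixed, with one grey drawer that opens along its -x axis, towards the robot. Origin: centre of its underside, on the table; its front lies 125 ahead (-x) of it. The drawer, open to above once pulled out, holds along its width: a steel anvil at the -y end, the block against it, the ram, and the black clamp body at the +y side.
- drawer (a joint): Drawer slide, m: 0 shut, 0.165 fully open (a hard stop). About 6 N of friction. It starts shut and stays where it is left.
- drawer_handle (a point): Middle of the drawer's handle, a round steel bar of 12 diameter and 110 length lying along the cabinet's y axis, 97 above the table and 42 in front of the grey front panel (36 free behind the bar). The panel's top is 120 above the table, the cabinet's top (set back 50 from its front) 135. It moves with the drawer.
- trigger_grip: Red upright round post (a free-spinning sleeve) on the end of the red trigger lever, 16 diameter, 45 tall; origin: centre of its foot, 70 above the table (top at 115). It swings at a radius of 63 about a vertical pivot that, at rest, lies 60 to its +x and 19 to its +y (cabinet axes): squeezing moves it 37 to +y, towards the black pistol handle. The panel is 35 in front of it; other parts within 35 are below 71 above the table, within 60 below 80.
- trigger (a joint): Trigger angle, rad: 0 at rest, 0.6 fully squeezed (hard stops); a spring returns the post with 2 to 3 N. A squeeze drives the ram to the block, 22 mm per rad (13 mm a stroke, up to 1 mm lost); on the way back the ram stays, by 2 N of friction, so 2 to 4 strokes are needed. No lock: if the trigger goes back while the pad presses, the ram is pushed back until the pressure is nearly gone.
- ram: Steel ram bar, 12 x 10 section, that slides along the cabinet's y axis (towards -y, to the block), axis 52 above the table, with a steel sleeve of 26 diameter at its nose and a red cap on its tail. Its origin is a point on its axis. The robot must not touch it.
- pad_front (a point): Centre of the front of the black rubber pad (36 diameter, 8 thick) at the nose of the ram; it faces -y of the cabinet, to the block. At the start it is 14 to 36 mm from the block.
- pad (a joint): How far the pad's yellow stem is pushed into the ram's steel sleeve, m: 0 free (14 mm of yellow is seen between pad and sleeve), 0.014 all the way in. The spring gives 1.43 N per mm (about 10 N halfway).
- pad_face: The rubber pad itself (see pad_front); its origin is a point on the ram's axis, 74 behind the pad's front.
- block: Loose trim block being glued, light board with a dark veneer top, 55 (cabinet x) x 45 (cabinet y) x 50 high, in the drawer between two low fences with its -y side against the steel anvil. Origin: centre of its underside, 18 above the table.
- tape: Bystander: roll of cream tape lying flat, 100 diameter, 24 high. Origin: centre of its underside.
- pen_cup: Bystander: black pen cup, 72 diameter, 100 high (150 with the pens). Origin: centre of its underside.
- glue: Bystander: white glue bottle with orange cap, 54 diameter, 150 high. Origin: centre of its underside.
- brayer: Bystander: hand roller, black roller 120 wide, 36 diameter, grey handle, 180 long. Origin: under the roller's centre.
- mouse: Bystander: black computer mouse, 100 x 58 x 30. Origin: centre of its underside.

How it is judged:
On the way, in this order (a step that is already met when the one before it is completed fails the run):
1. the drawer is pulled fully open (value of joint drawer above 0.15 m), for 0.1 s.
2. the pad touches the block, driven by the gripped trigger (contact force between pad_face and block above 1 N and contact force between the fingers and trigger_grip above 0.5 N), for 0.1 s.
At the end, for the whole second after the job is handed in: The drawer is at least 140 of its 165 mm open, the gripper still holds the trigger post (over 1 N, trigger squeezed) and the pad presses on the upright, resting block with 5 to 15 N, its stem 3.3 to 10.7 mm of its 14 mm pushed in; the gripper does not touch the block (value of joint drawer above 0.14 m and contact force between pad_face and block between 5 and 15 N and value of joint pad between 0.0033 and 0.0107 m and contact force between the fingers and trigger_grip above 1 N and value of joint trigger above 0.03 rad and contact force between the fingers and block below 0.5 N and angle between block's own z axis and vertical below 0.1 rad and linear speed of block below 0.02 m/s); the arm keeps its last pose, push and grip.
It fails at once if the pad is pressed in all the way: the block is crushed (value of joint pad above 0.0136 m or contact force between pad_face and block above 22 N).
It fails at once if the robot pushes the ram or the pad itself (contact force between any of the fingers, the arm and ram above 1 N).
It fails at once if the robot pushes the block (contact force between any of the fingers, the arm and block above 1 N).
It fails at once if the tape, pen cup, glue bottle, roller or mouse is disturbed (distance of any of tape, pen_cup, glue, brayer, mouse from where it was at the start of the episode above 0.03 m).
It also fails if it takes over 54 s, if anything falls off the work surface, if the arm or the gripper's body presses on something with over 40 N, if the wrist force passes 120 N, or if a joint passes its speed limit or range.

## Working session

There is one attempt and no reset: what is moved stays moved. The work goes in short steps, Python scripts to look and compute and a shell command to move; the robot and the scene stay as the last step left them, time stands still between calls to the robot, and variables do not carry over. Pictures are saved under pics/ and viewed, and the job is handed in when it is done.

```bash
ls; mkdir -p pics; python3 - <<'E'
from cell import robot
import cv2
s=robot.observe(); print({k:(v if not hasattr(v,'round') else v) for k,v in s.items()})
for n in ["scene","top"]:
    im=robot.read_camera(n); cv2.imwrite(f"pics/{n}0.png",im[:,:,::-1])
    c=robot.calibration(n); print(n,c)
E
```

```text
pics
{'time': 0.0, 'qpos': array([ 1.18499291e+00,  3.42717884e-01,  1.52499006e+00,  2.79680199e-05,
        1.27539819e+00, -1.46007329e-01]), 'qvel': array([ 0.00168359, -0.0009775 ,  0.00082197,  0.0011484 ,  0.00019894,
       -0.00180433]), 'joint_efforts': array([-2.87878920e-04, -4.31246603e+01, -2.44207960e+01,  7.16341124e-02,
        5.62865508e-02, -1.06786770e-04]), 'tool_pos': array([0.12451396, 0.50961573, 0.22605688]), 'tool_rot': array([-1.57228982e+00,  2.46655097e-04, -2.39804434e-01]), 'contact_force': array([-0.15151259, -0.18306682, -0.03516841]), 'torque': array([ 0.03769611, -0.01094671,  0.03878411]), 'opening': 0.09176719591651082}
scene {'intrinsics': array([[477.71735204,   0.        , 320.32560002],
       [  0.        , 477.71735204, 191.77433413],
       [  0.        ,   0.        ,   1.        ]]), 'pose': array([[-0.70090881,  0.48162765, -0.52608141,  1.33756844],
       [ 0.71313862,  0.48630594, -0.50491568,  0.73977521],
       [ 0.01265517, -0.72906882, -0.68432339,  1.10510353],
       [ 0.        ,  0.        ,  0.        ,  1.        ]])}
top {'intrinsics': array([[408.80612661,   0.        , 315.23713862],
       [  0.        , 408.80612661, 198.65265623],
       [  0.        ,   0.        ,   1.        ]]), 'pose': array([[ 0.02746022, -0.99037998,  0.13562238,  0.3934979 ],
       [-0.9995597 , -0.02873015, -0.00741494, -0.01974893],
       [ 0.01124006, -0.13535905, -0.99073285,  1.3665262 ],
       [ 0.        ,  0.        ,  0.        ,  1.        ]])}
```

View pics/scene0.png

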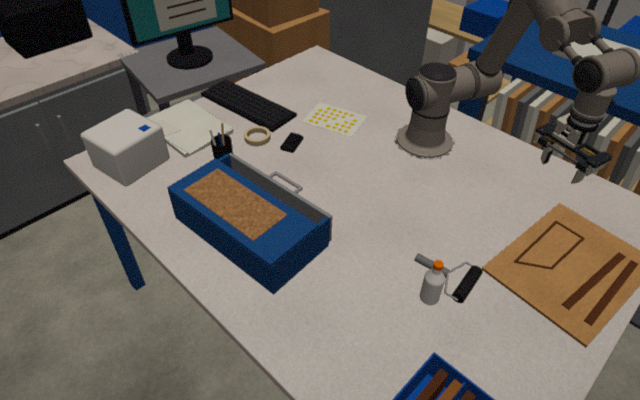

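View pics/top0.png

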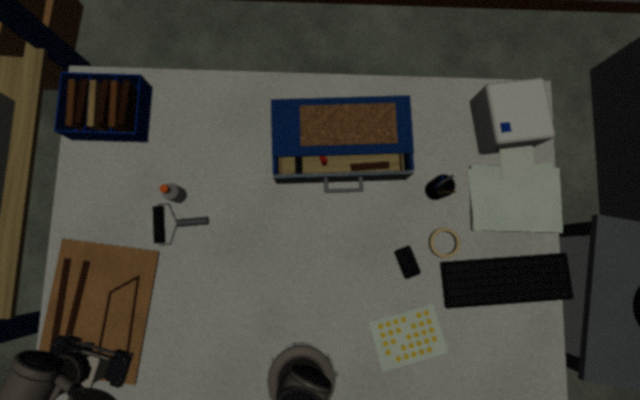

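The scene view shows the blue cabinet with its handle facing the robot. In the top view the handle is near (343,188), the red post near (323,160), and the cabinet's front edge is near row 178. I'll zoom in to measure these.

```bash
python3 - <<'E'
import cv2
im=cv2.imread("pics/top0.png")
c=im[85:205,262:422]; c=cv2.convertScaleAbs(c,alpha=1.6)
cv2.imwrite("pics/topz.png",cv2.resize(c,None,fx=5,fy=5,interpolation=cv2.INTER_CUBIC))
E
```

```text
(no output)
```

View pics/topz.png

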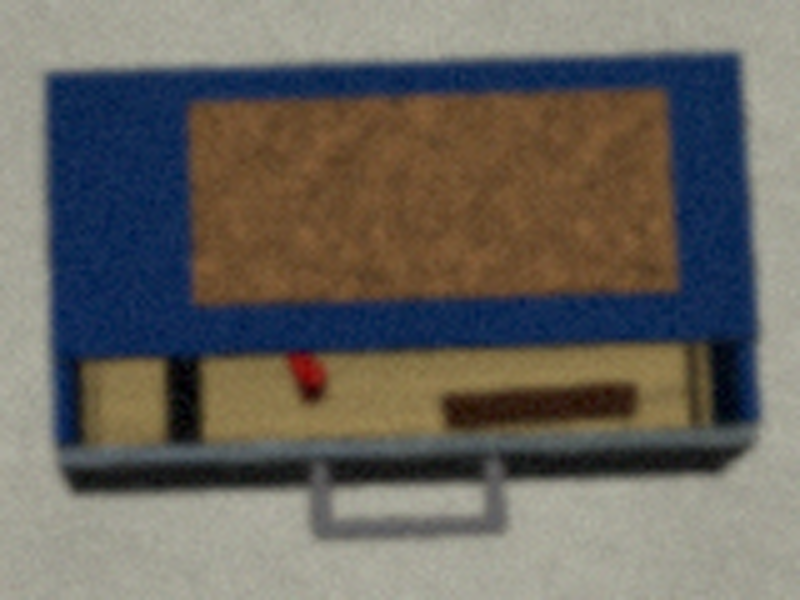

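```bash
cat > h.py <<'E'
from cell import robot
import numpy as np, cv2
def px2w(cam,u,v,z,cal=None):
    c=cal or robot.calibration(cam); K=np.array(c["intrinsics"]);T=np.array(c["pose"])
    d=T[:3,:3]@np.linalg.solve(K,[u,v,1]); o=T[:3,3]
    return o+d*(z-o[2])/d[2]
def w2px(cam,p,cal=None):
    c=cal or robot.calibration(cam); K=np.array(c["intrinsics"]);T=np.array(c["pose"])
    q=K@(T[:3,:3].T@(np.array(p)-T[:3,3])); return q[:2]/q[2]
E
python3 - <<'E'
from h import *
z=lambda u,v,h:px2w("top",262+u/5,85+v/5,h).round(4)
print("handle ends",z(318,528,.097),z(503,524,.097))
print("cab top back", z(46,73,.135),z(739,52,.135),"front of top",z(52,360,.135),z(757,335,.135))
print("panel top",z(57,450,.12),z(757,425,.12))
print("post top?",z(315,378,.115),z(315,390,.07))
for n,u,v in [("cup",440,187),("tape",444,242),("mouse",407,262)]: print(n,px2w("top",u,v,.02))
E
```

```text
handle ends [ 0.5938 -0.0611  0.097 ] [ 0.5997 -0.1775  0.097 ]
cab top back [0.8719 0.1179 0.135 ] [ 0.8997 -0.3184  0.135 ] front of top [0.6877 0.1065 0.135 ] [ 0.7167 -0.3289  0.135 ]
panel top [0.6343 0.1025 0.12  ] [ 0.6631 -0.3324  0.12  ]
post top? [ 0.6859 -0.0564  0.115 ] [ 0.6885 -0.0579  0.07  ]
cup [ 0.62931809 -0.44645829  0.02      ]
tape [ 0.44627782 -0.45709214  0.02      ]
mouse [ 0.37791362 -0.33494855  0.02      ]
```

```bash
python3 -m crank '{"xyz":[[3.8,0,-3.1],[3.8,0,-3.1],[3.8,0,-3.1],[3.8,0,-3.1],[3.8,0,-3.1],[3.8,0,-3.1],[3.8,0,-3.1],[3.8,0,-3.1],[3.8,0,-3.1],[3.8,0,-3.1],[3.8,0,-3.1],[3.8,0,-3.1],[3.8,0,-3.1],[3.8,0,-3.1],[3.8,0,-3.1],[3.8,0,-3.1]],"roll":[0,0,0,0,0,0,0,0,0,0,0,0,0,0,0,0]}' 0.3 20
python3 -m crank '{"xyz":[[0,0,0],[0,0,0],[0,0,0],[0,0,0],[0,0,0],[0,0,0],[0,0,0],[0,0,0],[0,0,0],[0,0,0]],"roll":[8,8,8,8,8,8,8,8,8.5,0]}'
```

```text
time: 1.7
tool_pos: [0.5982, -0.118, 0.2262]
tool_rot: [-1.57, 0.001, -0.24]
contact_force: [0.6, 0.5, 0.8]
opening: 0.0321
time: 2.7
tool_pos: [0.5973, -0.1161, 0.2262]
tool_rot: [-1.572, 0.001, -1.507]
contact_force: [-0.5, 0.5, -0.3]
opening: 0.0324
```

Over the handle. I'll check it with the wrist camera.

```bash
python3 - <<'E'
from h import *
cal=robot.calibration("wrist"); im=robot.read_camera("wrist"); cv2.imwrite("pics/w1.png",im[:,:,::-1])
import pickle; pickle.dump(cal,open("w1.pkl","wb"))
print(w2px("wrist",[.597,-.119,.097],cal), w2px("wrist",[.594,-.064,.097],cal),cal["pose"])
E
```

```text
[319.75885181 191.96549126] [320.27234182 140.04471033] [[ 0.9979731   0.06107282  0.01788278  0.59168143]
 [ 0.06362888 -0.95311172 -0.29585372 -0.03601462]
 [-0.00102433  0.29639191 -0.95506585  0.38358191]
 [ 0.          0.          0.          1.        ]]
```

View pics/w1.png

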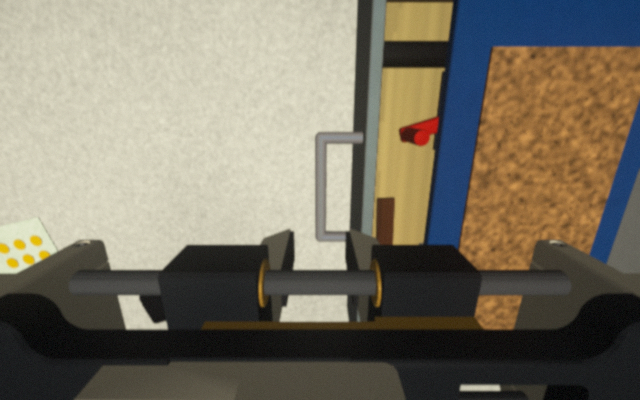

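The bar sits at column 321, rows 137–237, and the prediction was (320,192), so it lies centred between the fingers. Descending.

```bash
python3 -m crank '{"xyz":[[0,3,0],[0,3,0],[0,3,0],[0,2,0],[0,1.5,0],[0,1.4,0],[0,0,0],[0,0,0]],"roll":[0,0,0,0,0,0,0,0]}'
python3 -m crank '{"xyz":[[0,0,0],[0,0,0],[0,0,0],[0,0,0]],"roll":[0,0,0,0]}' 1 30
```

```text
time: 3.55
tool_pos: [0.5977, -0.1163, 0.0879]
tool_rot: [-1.571, 0.0, -1.504]
contact_force: [0.1, 0.5, 0.5]
opening: 0.0324
time: 3.95
tool_pos: [0.598, -0.1163, 0.0884]
tool_rot: [-1.569, -0.0, -1.505]
contact_force: [1.1, 0.5, 2.9]
opening: 0.0112
```

```bash
python3 -m crank '{"xyz":[[0,0,-1],[0,0,-1.5],[0,0,-1.5],[0,0,-1.5],[0,0,-1.5],[0,0,-1.5],[0,0,-1.5],[0,0,-1.5],[0,0,-1.5],[0,0,-1.5],[0,0,-1.2],[0,0,-0.6],[0,0,-0.2],[0,0,0],[0,0,0],[0,0,0]],"roll":[0,0,0,0,0,0,0,0,0,0,0,0,0,0,0,0]}'
```

```text
time: 5.55
tool_pos: [0.4335, -0.1266, 0.0884]
tool_rot: [-1.569, 0.0, -1.505]
contact_force: [1.4, 4.6, 4.2]
opening: 0.0111
```

```bash
python3 -m crank '{"xyz":[[0,0,0],[0,0,0],[0,0,0],[0,-2,0],[0,-4,0],[0,-4,0],[0,-4,0],[0,0,0]],"roll":[0,0,0,0,0,0,0,0]}' 0.3 
python3 -m crank '{"xyz":[[0,0,0],[0,0,0],[0,0,0],[0,0,0],[0,0,0],[0,0,0],[0,0,0],[0,0,0],[0,0,0],[0,0,0],[0,0,0],[0,0,0]],"roll":[-8,-8,-8,-8,-8,-8,-8,-8,-8,-8,-8,-2]}' 0.1
python3 - <<'E'
from h import *
import pickle
for n in ["wrist","top"]:
    cal=robot.calibration(n); im=robot.read_camera(n); cv2.imwrite(f"pics/{n}2.png",im[:,:,::-1])
    pickle.dump(cal,open(n+"2.pkl","wb"))
    for p in ([.521,-.067,.115],[.521,-.067,.07]): print(n,w2px(n,p,cal))
print(robot.observe()["tool_pos"])
im=cv2.imread("pics/top2.png")
cv2.imwrite("pics/top2z.png",cv2.resize(cv2.convertScaleAbs(im[130:280,262:422],alpha=1.6),None,fx=4,fy=4,interpolation=cv2.INTER_CUBIC))
E
```

```text
time: 6.35
tool_pos: [0.4351, -0.1283, 0.2326]
tool_rot: [-1.562, -0.005, -1.505]
contact_force: [0.3, 0.5, -0.4]
opening: 0.0322
time: 7.55
tool_pos: [0.4323, -0.127, 0.2267]
tool_rot: [-1.57, 0.002, 0.07]
contact_force: [-0.4, -0.1, 0.3]
opening: 0.0412
wrist [367.8367914  274.53332285]
wrist [361.90065601 254.59910106]
top [327.15581492 213.11444584]
top [326.5889499  214.53160027]
[ 0.43239409 -0.12699234  0.22682123]
```

View pics/wrist2.png

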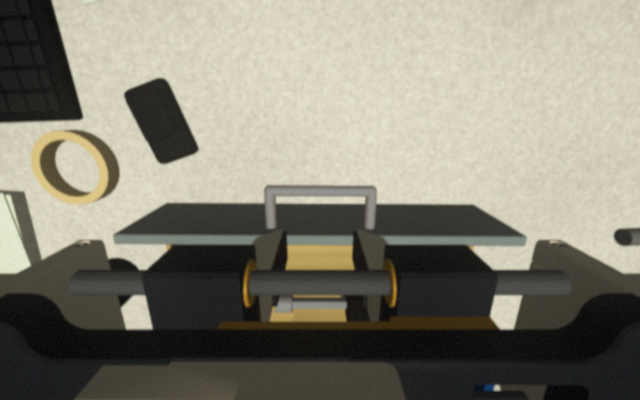

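View pics/top2z.png

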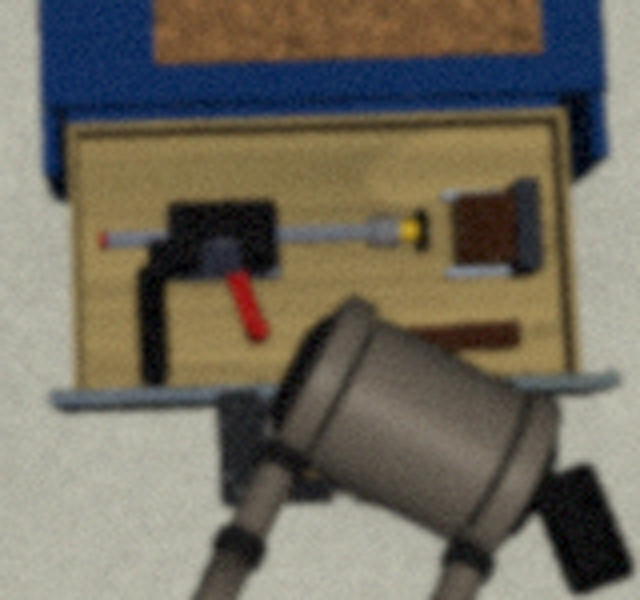

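In the top view the post top is at about (327,213), matching the prediction of (327.2,213.1). The yellow stem is near zoom (412,230), fully out, and the block and anvil are to its right. I'll move over the post and turn half round so that the wrist camera faces the ram.

```bash
python3 -m crank '{"xyz":[[3.1,0,1.8],[3.1,0,1.8],[3.1,0,1.8],[0,0,0],[0,0,0],[0,0,0],[0,0,0],[0,0,0],[0,0,0],[0,0,0],[0,0,0],[0,0,0],[0,0,0],[0,0,0]],"roll":[0,0,0,8.2,8.2,8.2,8.2,8.2,8.2,8.2,8.2,8.2,8.2,8.2]}' 0.1
python3 -m crank '{"xyz":[[0,0,0],[0,0,0],[0,0,0],[0,0,0],[0,0,0],[0,0,0],[0,0,0],[0,0,0],[0,0,0],[0,0,0],[0,0,0],[0,0,0]],"roll":[8.2,8.2,8.2,8.2,8.2,8.2,8.2,8.2,8.2,8.2,7.8,0]}'
python3 - <<'E'
from h import *
import pickle
for n in ["wrist","top"]:
    cal=robot.calibration(n); im=robot.read_camera(n); cv2.imwrite(f"pics/{n}3.png",im[:,:,::-1])
    pickle.dump(cal,open(n+"3.pkl","wb"))
    for p in ([.521,-.067,.115],[.521,-.067,.07]): print(n,w2px(n,p,cal))
s=robot.observe();print(s["tool_pos"],s["tool_rot"],s["qpos"])
im=cv2.imread("pics/top3.png")
cv2.imwrite("pics/top3z.png",cv2.resize(cv2.convertScaleAbs(im[130:280,262:422],alpha=1.6),None,fx=4,fy=4,interpolation=cv2.INTER_CUBIC))
E
```

```text
time: 9.05
tool_pos: [0.5218, -0.0671, 0.2269]
tool_rot: [-1.572, 0.0, -1.516]
contact_force: [-0.5, -0.5, 0.1]
opening: 0.0416
time: 10.25
tool_pos: [0.5218, -0.0671, 0.227]
tool_rot: [-1.571, -0.001, -3.078]
contact_force: [-0.1, 1.0, 0.2]
opening: 0.0416
wrist [319.20862583 194.19099356]
wrist [319.24555596 183.1337087 ]
top [327.15581492 213.11444584]
top [326.5889499  214.53160027]
[ 0.52189674 -0.06709669  0.22723903] [-1.57107558e+00 -7.49245500e-04 -3.07314168e+00] [-2.73578130e-01  3.44262798e-01  1.51931087e+00  1.22992692e-05
  1.27881849e+00  1.22876378e+00]
```

View pics/wrist3.png

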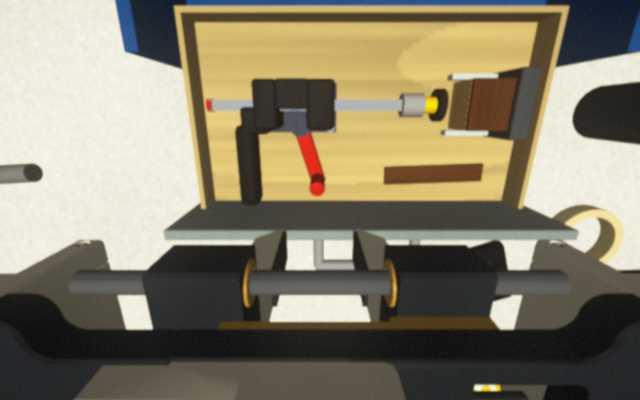

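View pics/top3z.png

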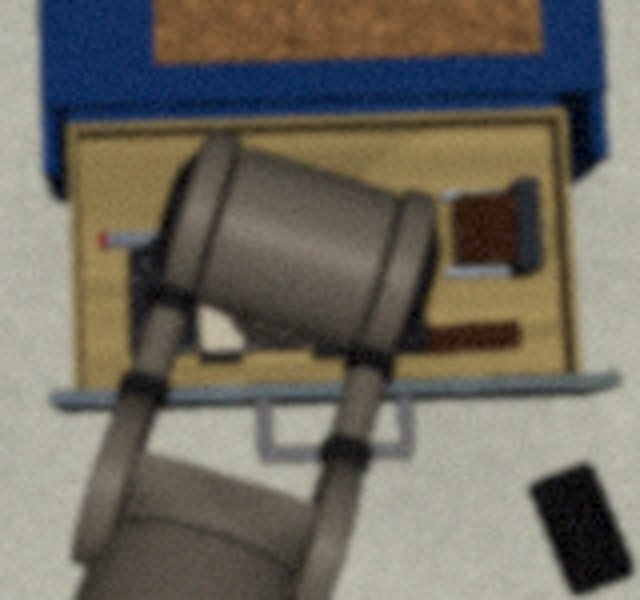

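The wrist view is excellent. The post top is at (317,188), and the pad, yellow stem (432,105), sleeve and block are all visible.

```bash
python3 - <<'E'
from h import *
import pickle
cal=pickle.load(open("wrist3.pkl","rb"))
a=[px2w("wrist",317,188,.115,cal),px2w("wrist",317,179,.07,cal)]
for p in a: print(p, "tool dx,dz cm", )
R=-3.0731
t=np.array([.5219,-.0671])
for p in a:
    d=p[:2]-t; print(100*(d[0]*np.cos(R)+d[1]*np.sin(R)),100*(-d[0]*np.sin(R)+d[1]*np.cos(R)))
L=px2w("wrist",445,105,.052,cal);B=px2w("wrist",470,105,.06,cal)
print("pad front",L)
for u in (448,466): print(u,px2w("wrist",u,105,.068,cal))
im=cv2.imread("pics/wrist3.png")
cv2.imwrite("pics/w3z.png",cv2.resize(im[60:210,290:540],None,fx=3,fy=3,interpolation=cv2.INTER_CUBIC))
E
```

```text
[ 0.52736963 -0.06437015  0.115     ] tool dx,dz cm
[ 0.52579651 -0.06407775  0.07      ] tool dx,dz cm
-0.5643637218170041 -0.23491132833531503
-0.4094211712501268 -0.27484930182557654
pad front [ 0.61696682 -0.20455815  0.052     ]
448 [ 0.61643866 -0.20095187  0.068     ]
466 [ 0.6176589  -0.22043426  0.068     ]
```

View pics/w3z.png

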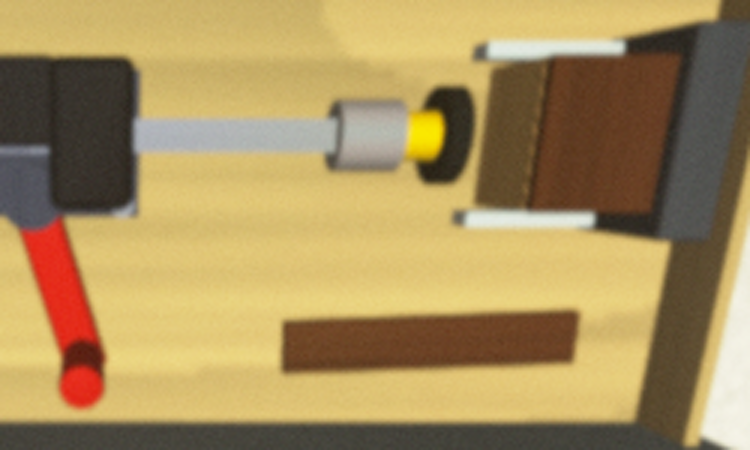

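```bash
python3 -m crank '{"xyz":[[-0.4,2,-0.2],[0,3,0],[0,3,0],[0,2,0],[0,2,0],[0,1.2,0],[0,0.9,0],[0,0,0],[0,0,0]],"roll":[0,0,0,0,0,0,0,0,0]}'
python3 - <<'E'
from h import *
import pickle
cal=robot.calibration("wrist"); im=robot.read_camera("wrist"); cv2.imwrite("pics/w4.png",im[:,:,::-1])
pickle.dump(cal,open("w4.pkl","wb"))
t=robot.observe()["tool_pos"]
print(w2px("wrist",[t[0],t[1],.115],cal))
E
```

```text
time: 11.25
tool_pos: [0.5264, -0.0649, 0.0873]
tool_rot: [-1.571, 0.001, -3.075]
contact_force: [0.2, -0.0, -0.0]
opening: 0.0413
[319.37733158 267.85136823]
```

View pics/w4.png

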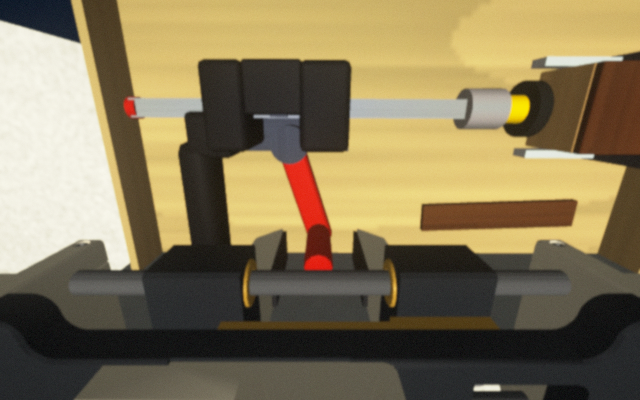

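The post is at (318,264), centred between the fingers. Closing.

```bash
python3 -m crank '{"xyz":[[0,0,0],[0,0,0],[0,0,0],[0,0,0],[0,0,0]],"roll":[0,0,0,0,0]}' 1 25
python3 - <<'E'
import numpy as np
# arc in tool cm: tool x=-cabx, tool z=-caby ; rest angle a0
a=np.arctan2(-19,-60); 
for th in np.arange(0,.61,.1):
    p=63*np.array([np.cos(a-th)-np.cos(a),np.sin(a-th)-np.sin(a)]); print(round(th,2),(-p/10).round(2))
E
```

```text
time: 11.8
tool_pos: [0.526, -0.0643, 0.0869]
tool_rot: [-1.571, 0.0, -3.076]
contact_force: [-1.3, 2.6, 3.0]
opening: 0.0153
0.0 [-0. -0.]
0.1 [ 0.16 -0.61]
0.2 [ 0.26 -1.23]
0.3 [ 0.29 -1.86]
0.4 [ 0.27 -2.49]
0.5 [ 0.18 -3.11]
0.6 [ 0.02 -3.72]
```

First stroke, up to 0.58 rad. It can't reach the block because the gap is at least 14 mm.

```bash
python3 -m crank '{"xyz":[[0.08,0,-0.3],[0.08,0,-0.3],[0.06,0,-0.3],[0.04,0,-0.3],[0.02,0,-0.33],[0.01,0,-0.33],[0,0,-0.33],[-0.02,0,-0.33],[-0.05,0,-0.33],[-0.08,0,-0.33],[-0.08,0,-0.33],[0,0,0],[0,0,0]],"roll":[0,0,0,0,0,0,0,0,0,0,0,0,0]}'
python3 - <<'E'
from h import *
im=robot.read_camera("wrist"); cv2.imwrite("pics/w5.png",im[:,:,::-1])
E
```

```text
time: 13.1
tool_pos: [0.523, -0.0295, 0.0869]
tool_rot: [-1.571, -0.0, -3.076]
contact_force: [-0.8, -4.2, 6.4]
opening: 0.0155
```

View pics/w5.png

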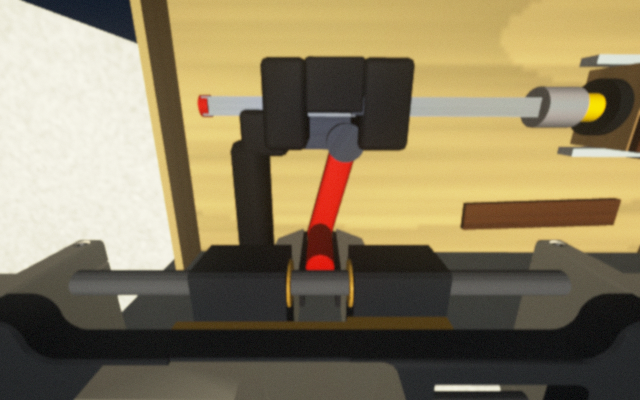

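The trigger swung and the ram advanced. The stem's yellow is still fully visible at (597,105). Returning for the next stroke.

```bash
python3 -m crank '{"xyz":[[0.08,0,0.33],[0.08,0,0.33],[0.05,0,0.33],[0.02,0,0.33],[0,0,0.33],[-0.01,0,0.33],[-0.02,0,0.33],[-0.04,0,0.3],[-0.06,0,0.3],[-0.08,0,0.3],[-0.08,0,0.3],[0,0,0],[0,0,0]],"roll":[0,0,0,0,0,0,0,0,0,0,0,0,0]}'
python3 - <<'E'
from h import *
import pickle
c=robot.calibration("wrist");im=robot.read_camera("wrist"); cv2.imwrite("pics/w6.png",im[:,:,::-1]); pickle.dump(c,open("w6.pkl","wb"))
im=cv2.imread("pics/w6.png"); cv2.imwrite("pics/w6z.png",cv2.resize(im[40:190,400:640],None,fx=3.3,fy=3.3,interpolation=cv2.INTER_CUBIC))
E
```

```text
time: 14.45
tool_pos: [0.5259, -0.0641, 0.0869]
tool_rot: [-1.572, -0.0, -3.076]
contact_force: [-0.4, -0.2, 6.8]
opening: 0.0153
```

View pics/w6z.png

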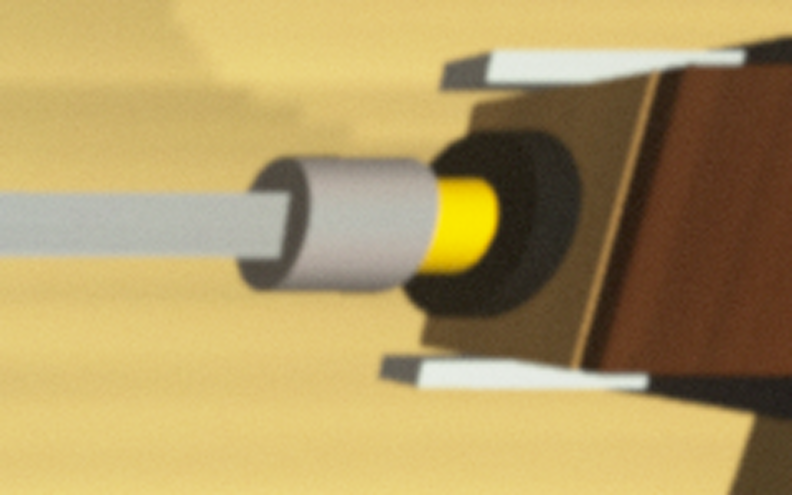

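```bash
python3 - <<'E'
from h import *
import pickle
cal=pickle.load(open("w6.pkl","rb"))
th=.0666; ey=np.array([-np.sin(th),np.cos(th),0]);ex=np.array([np.cos(th),np.sin(th),0])
f=lambda u,v,z:(lambda p:(round(1000*p@ex,1),round(1000*p@ey,1)))(px2w("wrist",400+u/3.3,40+v/3.3,z,cal))
print("pad right rim z.052..",f(582,205,.052),f(565,150,.065))
print("block top edge",f(655,80,.068),f(578,365,.068),f(620,210,.068))
print("sleeve front right",f(440,200,.06),"sleeve back",f(305,190,.06),f(270,158,.065))
print("stem/pad edge",f(498,205,.056))
E
```

```text
pad right rim z.052.. (np.float64(605.7), np.float64(-267.9)) (np.float64(614.9), np.float64(-250.8))
block top edge (np.float64(626.0), np.float64(-261.0)) (np.float64(576.2), np.float64(-261.0)) (np.float64(604.4), np.float64(-261.0))
sleeve front right (np.float64(606.4), np.float64(-233.6)) sleeve back (np.float64(608.3), np.float64(-207.6)) (np.float64(613.6), np.float64(-197.2))
stem/pad edge (np.float64(605.6), np.float64(-248.0))
```

The gap is about 5 mm and the stem reads about 14 mm free. Second stroke goes to about 0.45 rad, then I'll look.

```bash
python3 -m crank '{"xyz":[[0.08,0,-0.3],[0.08,0,-0.3],[0.06,0,-0.3],[0.04,0,-0.3],[0.02,0,-0.3],[0.01,0,-0.3],[0,0,-0.25],[-0.01,0,-0.25],[-0.02,0,-0.25],[-0.03,0,-0.25],[0,0,0],[0,0,0]],"roll":[0,0,0,0,0,0,0,0,0,0,0,0]}'
python3 - <<'E'
from h import *
import pickle
c=robot.calibration("wrist");im=robot.read_camera("wrist"); cv2.imwrite("pics/w7.png",im[:,:,::-1]); pickle.dump(c,open("w7.pkl","wb"))
im=cv2.imread("pics/w7.png"); cv2.imwrite("pics/w7z.png",cv2.resize(im[40:190,400:640],None,fx=3.3,fy=3.3,interpolation=cv2.INTER_CUBIC))
im=robot.read_camera("scene"); cv2.imwrite("pics/s7z.png",cv2.resize(im[140:300,160:340,::-1],None,fx=3.5,fy=3.5,interpolation=cv2.INTER_CUBIC))
E
```

```text
time: 15.7
tool_pos: [0.522, -0.0368, 0.0869]
tool_rot: [-1.571, 0.0, -3.076]
contact_force: [0.2, -3.4, 5.3]
opening: 0.0151
```

View pics/w7z.png

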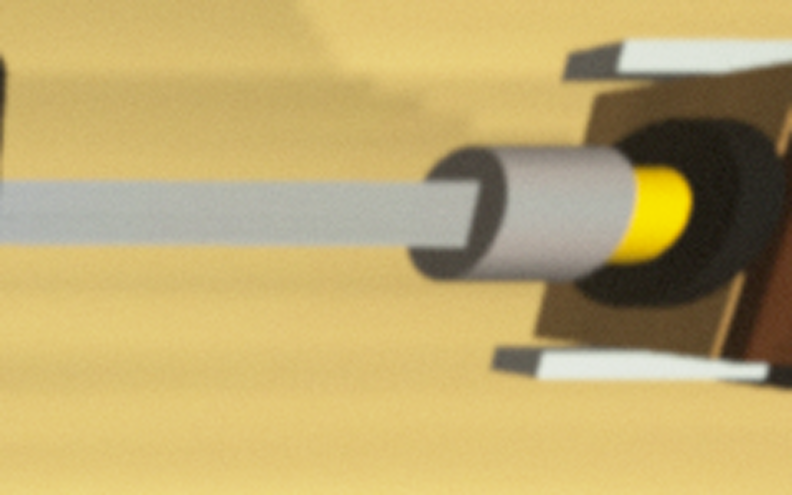

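View pics/s7z.png

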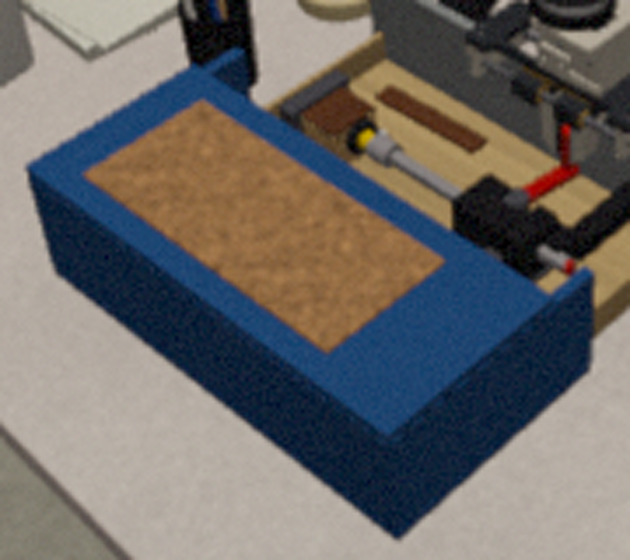

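```bash
python3 - <<'E'
from h import *
import pickle
th=.0666; ey=np.array([-np.sin(th),np.cos(th),0]);ex=np.array([np.cos(th),np.sin(th),0])
def F(n,kx=3.3,ox=400,oy=40):
    cal=pickle.load(open(n,"rb"))
    return lambda u,v,z:(lambda p:(float(round(1000*p@ex,1)),float(round(1000*p@ey,1))))(px2w("wrist",ox+u/kx,oy+v/kx,z,cal))
f=F("w6.pkl");g=F("w7.pkl")
print("sleeve", f(440,200,.06),g(637,190,.06))
print("stem/pad",f(498,205,.056),g(692,195,.056))
print("pad rim",f(582,205,.06),g(786,190,.06))
print("rim->top edge", g(745,270,.068), g(718,355,.068))
print("sleeve back top", f(290,157,.065),g(480,146,.065))
E
```

```text
sleeve (606.4, -233.6) (606.1, -243.3)
stem/pad (605.6, -248.0) (605.4, -258.0)
pad rim (605.5, -260.8) (606.1, -271.6)
rim->top edge (591.7, -260.0) (576.0, -260.0)
sleeve back top (613.8, -200.8) (613.5, -207.8)
```

The stem still shows its full 14 mm and the pad is just about at the block. I'll finish this stroke, then return and squeeze partway again.

```bash
python3 -m crank '{"xyz":[[-0.04,0,-0.25],[-0.05,0,-0.25],[-0.06,0,-0.25],[0,0,0],[0,0,0]],"roll":[0,0,0,0,0]}'
python3 - <<'E'
from h import *
import pickle
c=robot.calibration("wrist");im=robot.read_camera("wrist"); cv2.imwrite("pics/w8.png",im[:,:,::-1]); pickle.dump(c,open("w8.pkl","wb"))
im=cv2.imread("pics/w8.png"); cv2.imwrite("pics/w8z.png",cv2.resize(im[40:190,400:640],None,fx=3.3,fy=3.3,interpolation=cv2.INTER_CUBIC))
E
```

```text
time: 16.3
tool_pos: [0.523, -0.0293, 0.0869]
tool_rot: [-1.571, 0.0, -3.076]
contact_force: [0.9, -3.3, 5.6]
opening: 0.0152
```

View pics/w8z.png

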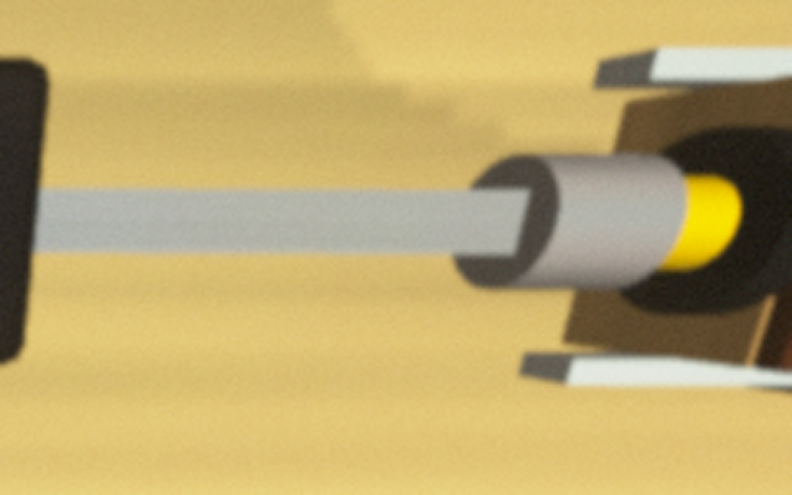

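The stem still shows 56 px of yellow, so it isn't compressed. Returning for a third stroke.

```bash
python3 -m crank '{"xyz":[[0.08,0,0.33],[0.08,0,0.33],[0.05,0,0.33],[0.02,0,0.33],[0,0,0.33],[-0.01,0,0.33],[-0.02,0,0.33],[-0.04,0,0.3],[-0.06,0,0.3],[-0.08,0,0.3],[-0.08,0,0.3],[0,0,0],[0,0,0]],"roll":[0,0,0,0,0,0,0,0,0,0,0,0,0]}'
python3 - <<'E'
from h import *
import pickle
c=robot.calibration("wrist");im=robot.read_camera("wrist"); cv2.imwrite("pics/w9.png",im[:,:,::-1]); pickle.dump(c,open("w9.pkl","wb"))
im=cv2.imread("pics/w9.png"); cv2.imwrite("pics/w9z.png",cv2.resize(im[40:190,400:640],None,fx=3.3,fy=3.3,interpolation=cv2.INTER_CUBIC))
E
```

```text
time: 17.65
tool_pos: [0.5258, -0.0641, 0.0869]
tool_rot: [-1.572, 0.0, -3.076]
contact_force: [1.7, -0.4, 6.4]
opening: 0.0152
```

View pics/w9z.png

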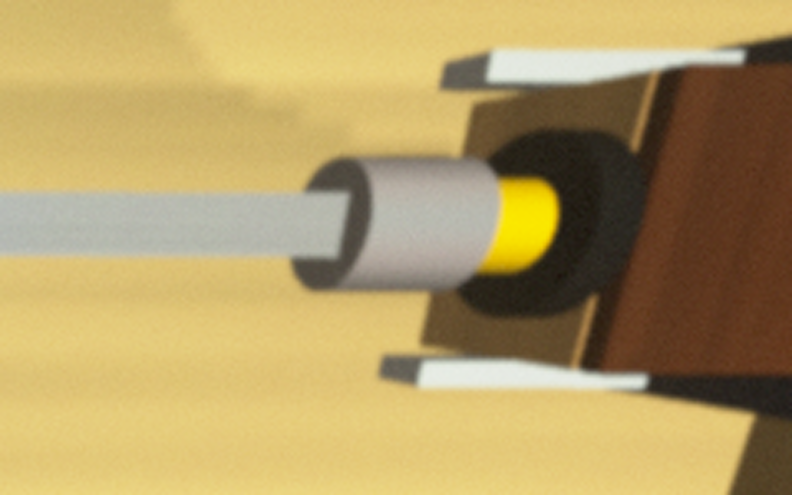

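The gap is now about 0–1 mm. Third stroke goes to about 0.3 rad (at most 6.6 mm of ram travel, so safe), then I'll measure.

```bash
python3 -m crank '{"xyz":[[0.08,0,-0.3],[0.08,0,-0.3],[0.06,0,-0.3],[0.04,0,-0.3],[0.02,0,-0.3],[0.01,0,-0.3],[0,0,-0.1],[0,0,0],[0,0,0]],"roll":[0,0,0,0,0,0,0,0,0]}'
python3 - <<'E'
from h import *
import pickle
c=robot.calibration("wrist");im=robot.read_camera("wrist"); cv2.imwrite("pics/w10.png",im[:,:,::-1]); pickle.dump(c,open("w10.pkl","wb"))
im=cv2.imread("pics/w10.png"); cv2.imwrite("pics/w10z.png",cv2.resize(im[40:190,400:640],None,fx=3.3,fy=3.3,interpolation=cv2.INTER_CUBIC))
E
```

```text
time: 18.6
tool_pos: [0.5219, -0.046, 0.0869]
tool_rot: [-1.57, 0.001, -3.076]
contact_force: [1.5, -3.8, 5.5]
opening: 0.0154
```

View pics/w10z.png

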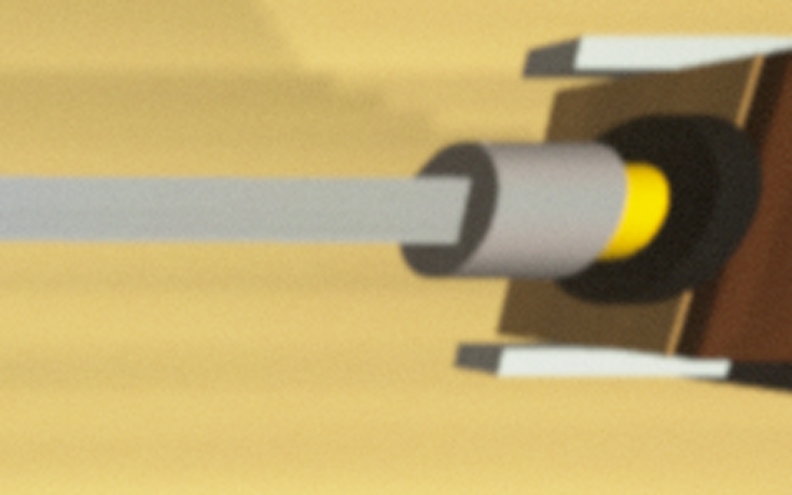

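Stem yellow is now 42 px (627→669) against 57 free, so about 3.8 mm pressed in. I need about 3 mm more at the ram, which is about 0.9 cm at the post.

```bash
python3 -m crank '{"xyz":[[0,0,-0.2],[-0.01,0,-0.2],[-0.02,0,-0.2],[-0.02,0,-0.2],[-0.01,0,-0.1],[0,0,0],[0,0,0],[0,0,0]],"roll":[0,0,0,0,0,0,0,0]}'
python3 - <<'E'
from h import *
import pickle
c=robot.calibration("wrist");im=robot.read_camera("wrist"); cv2.imwrite("pics/w11.png",im[:,:,::-1]); pickle.dump(c,open("w11.pkl","wb"))
im=cv2.imread("pics/w11.png"); cv2.imwrite("pics/w11z.png",cv2.resize(im[40:190,400:640],None,fx=3.3,fy=3.3,interpolation=cv2.INTER_CUBIC))
# stem length along axis using yellow mask per frame
for n in (6,7,8,9,10,11):
    im=cv2.imread(f"pics/w{n}.png"); h=cv2.cvtColor(im,cv2.COLOR_BGR2HSV)
    m=cv2.inRange(h,(24,200,150),(34,255,255)); m[:60]=0;m[140:]=0;m[:,:480]=0
    r=[(m[y]>0).sum() for y in range(400)]; y,x=np.nonzero(m)
    cal=pickle.load(open(f"w{n}.pkl","rb")); 
    yc=int(np.median(y)); xs=x[y==yc]
    a=px2w("wrist",xs.min()-.5,yc,.060,cal);b=px2w("wrist",xs.max()+.5,yc,.060,cal)
    print(n,max(r),yc,xs.min(),xs.max(),"mm",1000*np.linalg.norm(a-b))
E
```

```text
time: 19.45
tool_pos: [0.5219, -0.0373, 0.0869]
tool_rot: [-1.57, 0.001, -3.076]
contact_force: [1.8, -5.8, 5.8]
opening: 0.0156
6 18 107 533 550 mm 11.377805816597016
7 16 104 593 608 mm 10.10319781804706
8 16 107 608 623 mm 10.136551187130447
9 17 107 552 568 mm 10.749332168622416
10 12 103 590 601 mm 7.577125628203967
11 9 104 607 614 mm 5.061517104828991
```

View pics/w11z.png

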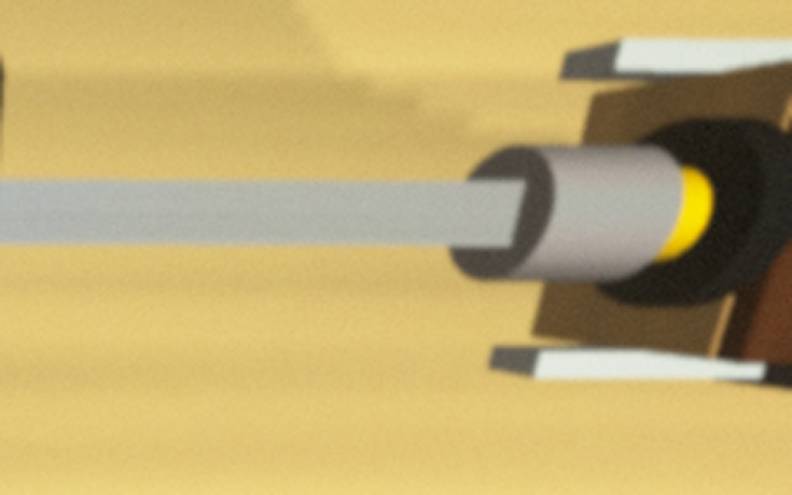

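The stem shows 29 px against 55 px free from the same viewpoint (w7), so it is about 6.6 mm pressed in. One last stability and drawer check.

```bash
python3 -m crank '{"xyz":[[0,0,0],[0,0,0],[0,0,0],[0,0,0],[0,0,0],[0,0,0]],"roll":[0,0,0,0,0,0]}'
python3 - <<'E'
from h import *
w=robot.read_camera("wrist")[:,:,::-1]; t=robot.read_camera("top")[:,:,::-1]
a=cv2.resize(w[40:190,400:640],(640,400),interpolation=cv2.INTER_CUBIC)[:,:400]
b=cv2.convertScaleAbs(cv2.resize(t[130:280,240:390],(400,400)),alpha=1.6)
cv2.imwrite("pics/w12.png",np.hstack([cv2.resize(w[40:190,490:640],(400,400),interpolation=cv2.INTER_CUBIC),b]))
E
```

```text
time: 20.1
tool_pos: [0.5219, -0.0373, 0.0868]
tool_rot: [-1.57, 0.001, -3.076]
contact_force: [1.2, -4.8, 5.2]
opening: 0.0155
```

View pics/w12.png

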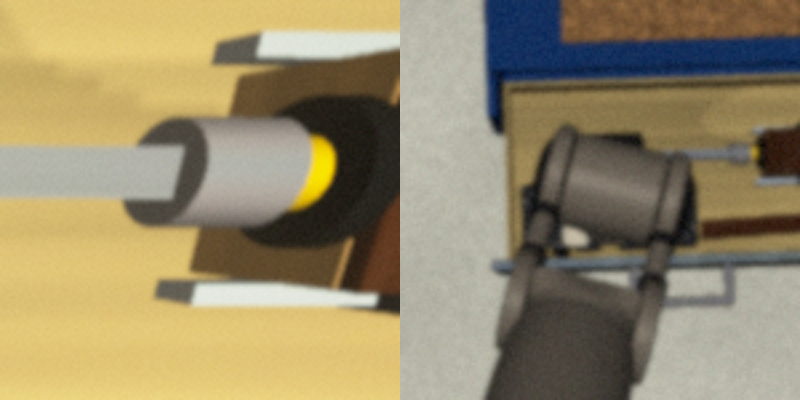

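The wrist view shows the stem about half in and steady. The top view shows the drawer still open and the pad against the block.

```bash
python3 -c "
from cell import robot
print(robot.hand_in())"
```

```text
the job is handed in; nothing more can be done
None
```

I pulled the drawer open by its handle; the tool travelled about 0.165 m, the full slide. I then gripped the trigger post and pumped it with two full strokes and a third partial one. I handed in at about 20 s, with the gripper still holding the post at a 25 N grip setting.

**Last checks:**
- **Stem:** it showed about 29 px of yellow, against 55 px when free from the same viewpoint. That is about 6.6 mm of 14 mm pushed in, or roughly 9–10 N on the block.
- **Hold:** the squeeze stayed steady over a 0.6 s hold. The measured force on the tool was 5–6 N sideways, and the gripper opening of 15.5 mm matches the 16 mm post.
- **Drawer and block:** the drawer was still open, and the pad sat against the block, which stood between its fences.
- **Bystanders:** I did not touch any of them and made no separate check of their final positions.

**What disagreed:** my first gap estimate after stroke one (5 mm) was too small; the real gap was about 12–13 mm. I corrected for that from the stem images in the later strokes. The automatic colour mask gave shorter stem lengths than the hand readings, but showed the same halving.

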